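# Dispense one parts tin and push it into the free bay

### The arm

A 6-joint arm with a two-finger parallel gripper is mounted at the origin on the work surface. World frame = base frame: x ahead of the robot, y to its left, z up, the work surface at z = 0. Lengths are in m, angles in rad, forces in N, time in s.
With the tool pointing down it reaches from about 0.3 to 0.75 m from the base axis. Payload 8.5 kg.
Tool frame: the origin (TCP) lies midway between the tips of the shut fingers; the grasp point (between the pads) lies 19 mm behind it; z points along the fingers, y is the line along which they close (so a half turn about z gives the same grasp; the last joint's range is limited). The gripper opens to 85 mm and grips with 20 to 120 N. Pads are 22 mm wide; open, the fingers measure 114 mm over their backs; the gripper's body (76 mm by 85 mm) begins 54 mm behind the grasp point. The pads swing forward as they close: fully open they stand 13 mm farther back than shut.
Start: joints at [0.9, 0.381, 1.297, -0, 1.464, -0.215], TCP at [0.242, 0.494, 0.231] pointing down, gripper open.
Joint ranges: [-3.11, 3.11], [-0.89, 2.33], [0.22, 2.48], [-1.42, 4.56], [0.17, 2.85], [-2.88, 2.88]. Speed limits (rad/s): [2.39, 2.39, 3.14, 3.14, 3.14, 3.14].

### API

Orientations are given as a rotation vector (axis times angle).
In Python, from station import ctrl, get_image gives the robot as it stands. The module is installed in compiled form; this text tells all that it offers.
- The arm moves only by the tool carry_out, never from a script. Its arguments are lists of equal length, an entry for each row: "linear": the shift along the tool's x, y, z in units of 3 cm (1.0 is 3 cm), a list of three; "turn": the turn, a rotation vector about the tool's x, y, z in units of 360 degrees (1.0 is 360 degrees), a list of three. A call has 1 to 20 rows; each row shifts and turns the commanded pose from where the row before left it, along the tool's axes as they then stand; what a row does not reach is not made up. A row lasts 1/12 s, in which the tool goes at most 41.7 mm and 7.16 degrees, less where a joint would pass 70% of its speed; a pose out of reach is approached as far as the arm can. A call with a number of a shift or a turn outside -1 to 1 is refused whole. A call with a gripper value outside its range is refused whole. "hand" is the opening, from 0 (shut) to 1 (fully open), set as the call begins (left out, the last holds). The fingers move at their own pace and stop on an object; the grip force is fixed at half the most. Time passes only in rows, so rows that do not move let the fingers close. It gives the time, the measured TCP pose, the force, the opening and the grip force at its end, in the units of the state.
- ctrl.get_state(): the state, without advancing time (a new reading comes with each control period).
- get_image(name): name is "scene" or "side" or "wrist"; returns a dict with "image" (384x512x3 uint8, blue, green, red), "mtx" (3x3 intrinsics, pixels), "extrinsics" (4x4, takes a point from world to camera coordinates). Camera axes: x right, y down, z forward; pixel columns grow to the right and rows downward; lengths in m; the calibration is good to about 2 mm. A picture is of the moment at which its call begins. There is no depth.
- ctrl.close_job(): hands the job in; it is judged then, once.
The state is a dict: "time_s": time; "joints": joint angles; "joint_vel": joint speeds; "joint_efforts": joint torques, N m; "eef_pos": TCP position; "tool_rot": TCP orientation; "wrist_force": force on the tool from outside, world axes, zero at the start; "ft_torque": the same for the moment, N m; "opening": opening from 0.0 (shut) to 1.0 (fully open); "grasp_force": force on a finger pad.
Only numpy, scipy, OpenCV 4.12 (cv2) and the standard library are available. Lean on these libraries where they do the work, as an engineer would, in place of code of your own. Each camera call takes 0.05 s, during which the arm holds its last target. There are 200 camera calls.

### The job

Press the plunger of the parts-tin dispenser all the way down once and let it come back up, so that a single tin comes out at the front onto the bench. Then, with the fingers only touching it, push that tin along the bench aside into the free bay, the one with the cork pad and no eyeglass standing in it, until the tin lies flat and wholly inside the bay. Do not lift the tin, do not eject a second one, and leave everything else where it stands.

Things in the scene. Friction and masses are not known exactly. Their poses are not given: they have to be found in the camera images.
- dispenser: Tin dispenser, fixed. Origin on the bench, on the axis of its aluminium magazine (43 x 45 mm, 58 mm high, floorless); its own -x is the front, with the exit slot at bench level. Black housing behind: x 21 to 88 mm, 52 mm wide, 36 mm high; its clamp feet reach y = +-40 mm, 10 mm high. A full press pushes the lowest tin to about x = -53 mm (farther if fast); when let up, the next tin drops.
- plunger (a joint): Travel of the spring plunger, m: 0 = up (rest), 0.028 = fully down at its stop. It needs about 2 N to start and 9 N at the stop, plus 40 N per m/s of speed; it springs back by itself. The ram that pushes the tin moves twice as far. A second press would eject a second tin.
- plunger_top (a point): Centre of the top face of the plunger's round black head (34 mm across, 9 mm thick); about 79 mm above the bench when up, 51 mm when fully down. It stands 55 mm behind the magazine's axis.
- tin1: The lowest tin of the stack of four, the one that comes out: a closed round aluminium tin, 32 mm in diameter, 12 mm high, about 30 g. Origin at the centre of its underside, z up.
- tin2: The second tin of the stack (same size and origin); after the press it drops to the bench inside the magazine. It must stay in the magazine.
- tin3: The third tin of the stack; must stay in the magazine.
- tin4: The top tin of the stack; must stay in the magazine.
- bay_left: Bay on the robot's left: a wooden fence on three sides of a 60 x 60 mm square of bench, fixed, walls 6 mm thick and 14 mm high. Origin on the bench at the centre of the square; x and y along its sides, the open side is its own -y side (30 mm from the origin), facing the dispenser's exit.
- bay_right: Bay on the robot's right: the same fence, but its open side is its own +y side (30 mm from the origin), facing the dispenser's exit.
- cork_pad: Thin round cork pad (48 mm across, under 1 mm thick, no obstacle), stuck to the bench about the centre of the free bay, the one the tin must go into: sometimes the left bay, sometimes the right. Origin at its centre.
- loupe: Black watchmaker's eyeglass (34 mm across, 36 mm high) standing in the middle of the other bay, which is taken. Origin at the centre of its underside. Leave it.
- loupe_spare: Second eyeglass, same size, on the bench beyond the dispenser. Origin at the centre of its underside. Leave it.
- cup: Small white cup, 52 mm across, 35 mm high, to the left of the dispenser. Origin at the centre of its underside. Leave it.
- dome: Glass dust dome, 88 mm across, 66 mm high with its knob, to the right of the dispenser. Origin at the centre of its underside. Leave it.
- wheel: Brass gear wheel lying flat, 55 mm across, 5 mm thick, with an upright arbor 17 mm high, on the robot's side of the work. Origin at the centre of its underside. Leave it.
- oil_cups: Black strip with four round oil cups, 50 x 130 x 22 mm, to the right. Origin at the centre of its underside. Leave it.
- screwdriver: Screwdriver, 120 mm long, lying on the bench to the left. Leave it.
- blower: Rubber hand blower, 130 mm long with its nozzle, 60 mm high, lying beyond the dispenser. Origin at the centre of its underside. Leave it.

How it is judged:
By the outcome, as a careful person would: the job done as asked, in the order asked, and still so for the second after the job is handed in, with the robot touching nothing.
It also fails if it takes over 72 s, if anything falls off the work surface, if the arm or the gripper's body presses on something with over 40 N, if the wrist force passes 120 N, or if a joint passes its speed limit or range.

## Working session

There is one attempt and no reset: what is moved stays moved. The work goes in short steps, Python scripts to look and compute and a tool call to move; the robot and the scene stay as the last step left them, time stands still between calls to the robot, and variables do not carry over. Pictures are saved under pics/ and viewed, at most 10 in all, crops included, and the job is handed in when it is done.

Besides the shell and the picture viewer there is one more tool, called after "Emit:" by a JSON object that holds its "name" and its "arguments". carry_out: Moves the arm, as the interface text tells. Shifts and turns lie within -1 to 1; 1 stands for 3 cm of shift or 360 degrees of turn. Its arguments: {"type":"object","properties":{"linear":{"type":"array","items":{"type":"array","items":{"type":"number","minimum":-1,"maximum":1}}},"turn":{"type":"array","items":{"type":"array","items":{"type":"number","minimum":-1,"maximum":1}}},"hand":{"type":"number"}},"required":["linear","turn"]}

```bash
mkdir -p pics
cat > h.py <<'E'
import numpy as np, cv2
from station import ctrl, get_image
def snap(n,f):
    d=get_image(n); cv2.imwrite(f'pics/{f}.png',d['image']); np.savez(f'pics/{f}.npz',m=d['mtx'],e=d['extrinsics']); return d
def ray(f,px,z):
    d=np.load(f'pics/{f}.npz'); m,e=d['m'],d['e']; R=e[:3,:3];t=e[:3,3]
    c=-R.T@t; v=R.T@np.linalg.solve(m,[px[0],px[1],1.]); return c+v*(z-c[2])/v[2]
def proj(f,p):
    d=np.load(f'pics/{f}.npz'); q=d['e'][:3,:3]@np.array(p)+d['e'][:3,3]; q=d['m']@q; return q[:2]/q[2]
E
python3 - <<'E'
from h import *
a=snap('scene','s0')['image'];b=snap('side','d0')['image']
for f in('s0','d0'):
    e=np.load(f'pics/{f}.npz')['e'];print(f,(-e[:3,:3].T@e[:3,3]).round(3))
    im=cv2.imread(f'pics/{f}.png');cv2.imwrite(f'pics/{f}b.png',cv2.resize(im,(800,600)))
s=ctrl.get_state();print(s['time_s'],s['eef_pos'],s['tool_rot'])
E
```

```text
s0 [1.225 0.381 1.265]
d0 [0.366 0.697 0.726]
0.1 [0.24195232 0.49365968 0.23077544] [-7.09714740e-01 -3.05980406e+00  1.78942543e-03]
```

View pics/s0b.png

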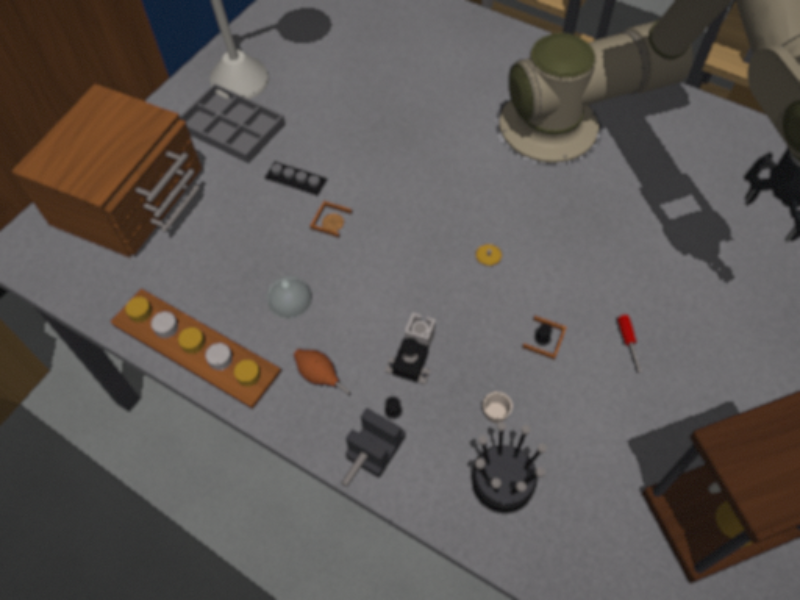

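View pics/d0b.png

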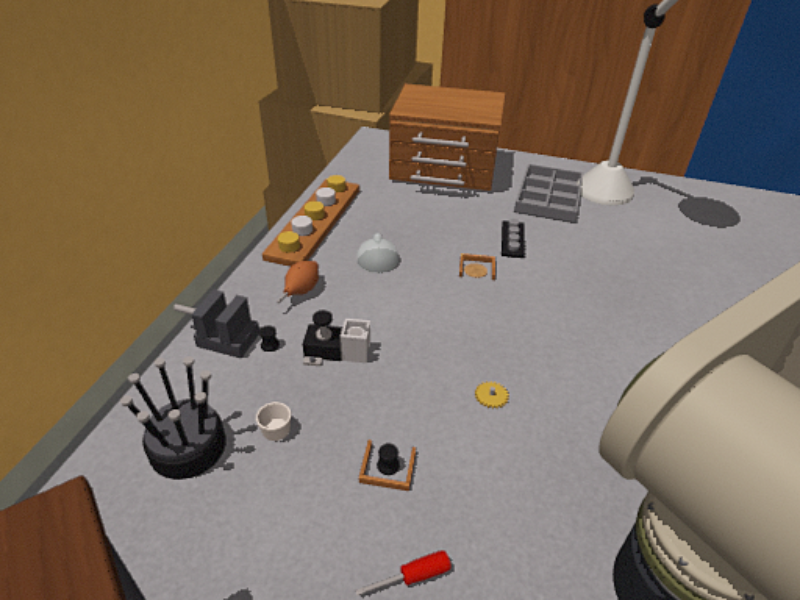

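The right bay is free: its cork pad is at about (478,268) in the side view. The left bay holds an eyeglass at (388,458). The magazine is at (355,340) and the plunger head at (322,317). I'll crop closer to get exact corners.

Run:
```python
from h import *
a=cv2.imread('pics/d0.png')[150:240,180:330]; b=cv2.imread('pics/s0.png')[120:250,190:300]
A=cv2.resize(a,None,fx=5.3,fy=5.3,interpolation=cv2.INTER_CUBIC)
cv2.imwrite('pics/c0.png',A)
k=.64
for n,p,z in[('plunger',(322,316),.079),('magtop',(355.5,326),.058),('cork',(476,270),0),('loupeL',(388,470),0),('dome',(378,262),0),('wheel',(492,396),0)]: print(n,ray('d0',np.array(p)*k,z).round(3))
for n,p,z in[('plunger',(410,355),.079),('magtop',(421,324),.058),('cork',(333,222),0)]: print(n,ray('s0',np.array(p)*k,z).round(3))
```

```text
plunger [0.689 0.047 0.079]
magtop [0.637 0.031 0.058]
cork [ 0.486 -0.267  0.   ]
loupeL [0.508 0.242 0.   ]
dome [ 0.686 -0.225  0.   ]
wheel [0.392 0.056 0.   ]
plunger [0.706 0.059 0.079]
magtop [0.632 0.037 0.058]
cork [ 0.486 -0.265  0.   ]
```

View pics/c0.png

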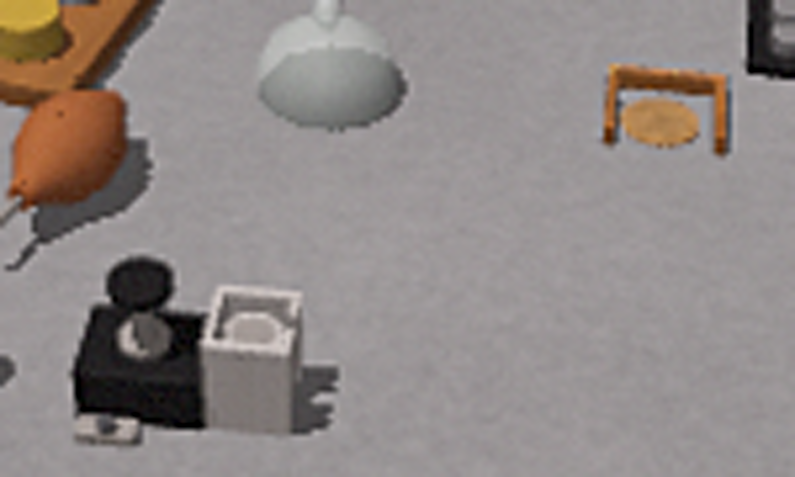

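The crop shows the plunger head's top face at about (140,281) and the magazine top's corners at (222,288), (302,293), (297,350) and (205,350). The right bay is clear and opens toward the dispenser. Next I'll plan a move so the wrist camera can see these.

```bash
cat >> h.py <<'E'
from scipy.spatial.transform import Rotation as Rot
def go(p,yawx=None):
    "shift in tool axes (units), yaw change (units) to put tool x along world heading yawx (deg), tool z down"
    s=ctrl.get_state(); R=Rot.from_rotvec(s['tool_rot']).as_matrix()
    h=np.degrees(np.arctan2(R[1,0],R[0,0]))
    print('t',round(s['time_s'],2),'pos',s['eef_pos'].round(4),'xhead',h.round(2),'zaxis',R[:,2].round(3),'F',np.round(s['wrist_force'],1),'op',s['opening'])
    d=np.array(p)-s['eef_pos']; print('world d',d.round(4),'tool total units',(R.T@d/.03).round(2))
    if yawx is not None:
        t=-((yawx-h+180)%360-180); print('turn deg about tool z',t,'units',t/360,'q6',s['joints'][5])
E
python3 - <<'E'
from h import *
k=lambda x,y:(180+x/5.3,150+y/5.3)
print('pl',ray('d0',k(140,281),.079))
for c in [(222,288),(302,293),(297,350),(205,350)]: print('mag',ray('d0',k(*c),.058).round(4))
for c in [(612,66),(727,76),(723,152),(608,143)]: print('bay',ray('d0',k(*c),.014 if c[1]<100 else 0).round(4))
go((.62,-.0,.28),-75)
E
```

```text
pl [0.6873433  0.04987987 0.079     ]
mag [0.6569 0.0202 0.058 ]
mag [0.6177 0.0104 0.058 ]
mag [0.6061 0.0499 0.058 ]
mag [0.6483 0.0645 0.058 ]
bay [ 0.524  -0.2931  0.014 ]
bay [ 0.4549 -0.3065  0.014 ]
bay [ 0.4448 -0.2492  0.    ]
bay [ 0.5117 -0.2348  0.    ]
t 0.1 pos [0.242  0.4937 0.2308] xhead 153.88 zaxis [-0.001 -0.001 -1.   ] F [ 0.2  0.6 -0.6] op 1.0015134499377791
world d [ 0.378  -0.4937  0.0492] tool total units [-18.56  -9.23  -1.63]
turn deg about tool z -131.11743320493667 units -0.3642150922359352 q6 -0.21527570156722464
```

Emit:
{"name": "carry_out", "arguments": {"linear": [[-0.93,-0.46,-0.08],[-0.93,-0.46,-0.08],[-0.93,-0.46,-0.08],[-0.93,-0.46,-0.08],[-0.93,-0.46,-0.08],[-0.93,-0.46,-0.08],[-0.93,-0.46,-0.08],[-0.93,-0.46,-0.08],[-0.93,-0.46,-0.08],[-0.93,-0.46,-0.08],[-0.93,-0.46,-0.08],[-0.93,-0.46,-0.08],[-0.93,-0.46,-0.08],[-0.93,-0.46,-0.08],[-0.93,-0.46,-0.08],[-0.93,-0.46,-0.08],[-0.93,-0.46,-0.08],[-0.93,-0.46,-0.08],[-0.93,-0.46,-0.08],[-0.93,-0.46,-0.08]], "turn": [[0,0,0],[0,0,0],[0,0,0],[0,0,0],[0,0,0],[0,0,0],[0,0,0],[0,0,0],[0,0,0],[0,0,0],[0,0,0],[0,0,0],[0,0,0],[0,0,0],[0,0,0],[0,0,0],[0,0,0],[0,0,0],[0,0,0],[0,0,0]], "hand": 0}}

```text
time_s: 1.77
eef_pos: [0.6223, -0.001, 0.279]
tool_rot: [-0.71, -3.06, 0.0]
wrist_force: [0.4, 0.4, -0.2]
opening: 0.003
grasp_force: 0.0
```

Emit:
{"name": "carry_out", "arguments": {"linear": [[0,0,0],[0,0,0],[0,0,0],[0,0,0],[0,0,0],[0,0,0],[0,0,0],[0,0,0],[0,0,0],[0,0,0]], "turn": [[0,0,0.017],[0,0,0.017],[0,0,0.017],[0,0,0.017],[0,0,0.017],[0,0,0.017],[0,0,0.017],[0,0,0.017],[0,0,0],[0,0,0]]}}

```text
time_s: 2.6
eef_pos: [0.6215, 0.0004, 0.279]
tool_rot: [-1.91, -2.494, 0.001]
wrist_force: [0.3, 0.7, 0.1]
opening: -0.001
grasp_force: 0.0
```

Run:
```python
from h import *
snap('wrist','w0')
e=np.load('pics/w0.npz')['e'];print((-e[:3,:3].T@e[:3,3]).round(3))
go((.687,.05,.1),105)
im=cv2.imread('pics/w0.png');cv2.imwrite('pics/w0b.png',cv2.resize(im,(800,600),interpolation=cv2.INTER_CUBIC))
```

```text
[0.603 0.07  0.422]
t 2.65 pos [6.216e-01 4.000e-04 2.791e-01] xhead 105.12 zaxis [-0.001  0.    -1.   ] F [ 0.6  0.2 -0.6] op 0.002589441396972559
world d [ 0.0654  0.0496 -0.1791] tool total units [1.03 2.54 5.97]
turn deg about tool z 0.11801866296528374 units 0.0003278296193480104 q6 -0.4533600633777905
```

View pics/w0b.png

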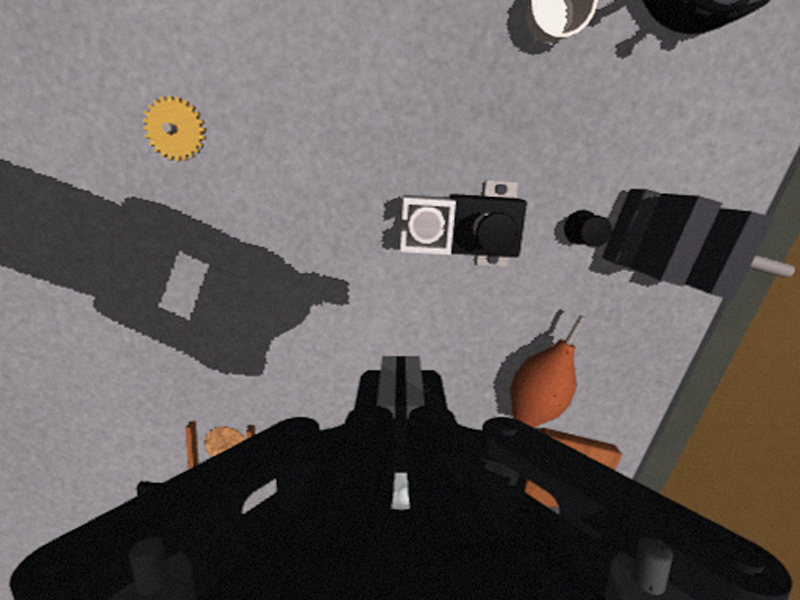

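The wrist view shows the magazine top with corners at (402,198), (456,198), (454,254) and (402,253), square to the tool. The plunger head is at about (495,232), and the right bay's cork pad shows at (225,441).

Run:
```python
from h import *
c=np.array([ray('w0',np.array(p)*.64,.058) for p in[(402,198),(456,198),(454,254),(402,253)]])
print(c.round(4)); m=c.mean(0)
x=(c[1]+c[2]-c[0]-c[3])[:2];x/=np.linalg.norm(x);print('mag',m.round(4),'yaw',np.degrees(np.arctan2(x[1],x[0])))
ya=c[0]-c[3]+c[1]-c[2];print('yaw by y',np.degrees(np.arctan2(-ya[0],ya[1])))
p=m[:2]+.055*x;print('plunger',p,'px',proj('w0',[*p,.079])/.64, 'direct',ray('w0',np.array((495,232))*.64,.079))
g=cv2.imread('pics/w0.png');cr=g[105:185,240:350].astype(float)
cr=np.clip(cr*4,0,255).astype('uint8');cv2.imwrite('pics/w0c.png',cv2.resize(cr,None,fx=5,fy=5,interpolation=cv2.INTER_CUBIC))
print('bay cork',ray('w0',np.array((225,441))*.64,0))
```

```text
[[0.6088 0.0512 0.058 ]
 [0.652  0.0628 0.058 ]
 [0.6642 0.0175 0.058 ]
 [0.6208 0.0068 0.058 ]]
mag [0.6364 0.0346 0.058 ] yaw 14.50057344655168
yaw by y 15.091625862649426
plunger [0.68969567 0.04833018] px [499.16166118 230.03563336] direct [0.68699466 0.04598989 0.079     ]
bay cork [ 0.48533254 -0.26448437  0.        ]
```

View pics/w0c.png

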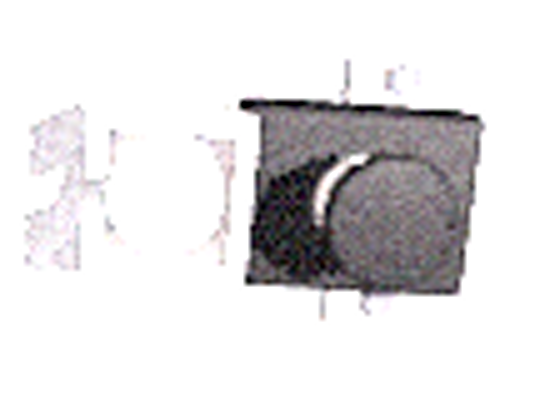

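The enhanced crop puts the head centre at (397,223). That gives the plunger at about (0.689, 0.0475), which agrees with the magazine estimate.

Emit:
{"name": "carry_out", "arguments": {"linear": [[0.23,0.65,0],[0.23,0.65,0],[0.23,0.65,0],[0.23,0.65,0],[0,0,0.9],[0,0,0.9],[0,0,0.9],[0,0,0.9],[0,0,0.9],[0,0,0.9],[0,0,0.5],[0,0,0.3],[0,0,0.1],[0,0,0],[0,0,0]], "turn": [[0,0,0],[0,0,0],[0,0,0],[0,0,0],[0,0,0],[0,0,0],[0,0,0],[0,0,0],[0,0,0],[0,0,0],[0,0,0],[0,0,0],[0,0,0],[0,0,0],[0,0,0]]}}

```text
time_s: 3.9
eef_pos: [0.6905, 0.0471, 0.0916]
tool_rot: [1.912, 2.49, 0.002]
wrist_force: [-0.2, -0.1, -0.2]
opening: -0.001
grasp_force: 0.0
```

Emit:
{"name": "carry_out", "arguments": {"linear": [[0,0,0.07],[0,0,0.07],[0,0,0.07],[0,0,0.07],[0,0,0.07],[0,0,0.07],[0,0,0.07],[0,0,0.07],[0,0,0.07],[0,0,0.07],[0,0,0.07],[0,0,0.07],[0,0,0.07],[0,0,0.07],[0,0,0.07],[0,0,0.07],[0,0,0.07],[0,0,0.07],[0,0,0]], "turn": [[0,0,0],[0,0,0],[0,0,0],[0,0,0],[0,0,0],[0,0,0],[0,0,0],[0,0,0],[0,0,0],[0,0,0],[0,0,0],[0,0,0],[0,0,0],[0,0,0],[0,0,0],[0,0,0],[0,0,0],[0,0,0],[0,0,0]]}}

```text
time_s: 5.48
eef_pos: [0.69, 0.0472, 0.0535]
tool_rot: [1.913, 2.491, 0.001]
wrist_force: [-3.7, 0.7, 8.5]
opening: 0.001
grasp_force: 3.9
```

Emit:
{"name": "carry_out", "arguments": {"linear": [[0,0,0.04],[0,0,0.04],[0,0,0.03],[0,0,0]], "turn": [[0,0,0],[0,0,0],[0,0,0],[0,0,0]]}}

```text
time_s: 5.82
eef_pos: [0.6901, 0.0471, 0.0511]
tool_rot: [1.913, 2.49, 0.001]
wrist_force: [-4.5, 0.3, 12.2]
opening: 0.001
grasp_force: 6.1
```

Emit:
{"name": "carry_out", "arguments": {"linear": [[0,0,0.03],[0,0,0.03],[0,0,0]], "turn": [[0,0,0],[0,0,0],[0,0,0]]}}

```text
time_s: 6.07
eef_pos: [0.6902, 0.0472, 0.0509]
tool_rot: [1.912, 2.49, 0.002]
wrist_force: [-8.6, -0.7, 22.7]
opening: -0.003
grasp_force: 11.0
```

The plunger is at its stop (22.7 N, and the height no longer drops). Letting it up.

Emit:
{"name": "carry_out", "arguments": {"linear": [[0,0,-0.1],[0,0,-0.1],[0,0,-0.1],[0,0,-0.1],[0,0,-0.1],[0,0,-0.1],[0,0,-0.1],[0,0,-0.1],[0,0,-0.1],[0,0,-0.1],[0,0,-0.1],[0,0,-0.15],[0,0,-0.5],[0,0,-0.9],[0,0,-0.9],[0,0,-0.9],[0,0,-0.9],[0,0,-0.9],[0,0,-0.5],[0,0,0]], "turn": [[0,0,0],[0,0,0],[0,0,0],[0,0,0],[0,0,0],[0,0,0],[0,0,0],[0,0,0],[0,0,0],[0,0,0],[0,0,0],[0,0,0],[0,0,0],[0,0,0],[0,0,0],[0,0,0],[0,0,0],[0,0,0],[0,0,0],[0,0,0]]}}

```text
time_s: 7.73
eef_pos: [0.6907, 0.0471, 0.2545]
tool_rot: [1.91, 2.486, 0.006]
wrist_force: [-0.3, 0.7, 0.6]
opening: 0.004
grasp_force: 0.0
```

Run:
```python
from h import *
snap('wrist','w1');snap('side','d1')
go((.6,.0,.28),105)
im=cv2.imread('pics/w1.png');im2=cv2.imread('pics/d1.png')[160:240,180:330]
im=cv2.resize(im,(560,420)); im2=cv2.resize(im2,(338,180),interpolation=cv2.INTER_CUBIC)
o=np.zeros((600,560,3),'uint8');o[:420]=im;o[420:,:338]=im2
cv2.imwrite('pics/w1b.png',o)
```

```text
t 7.83 pos [0.6898 0.0472 0.2498] xhead 104.92 zaxis [ 0. -0. -1.] F [-0.2  0.4 -1. ] op 0.003442571109698551
world d [-0.0898 -0.0472  0.0302] tool total units [-0.75 -3.3  -1.01]
turn deg about tool z -0.07569650497367775 units -0.00021026806937132707 q6 -0.3629785616441056
```

View pics/w1b.png

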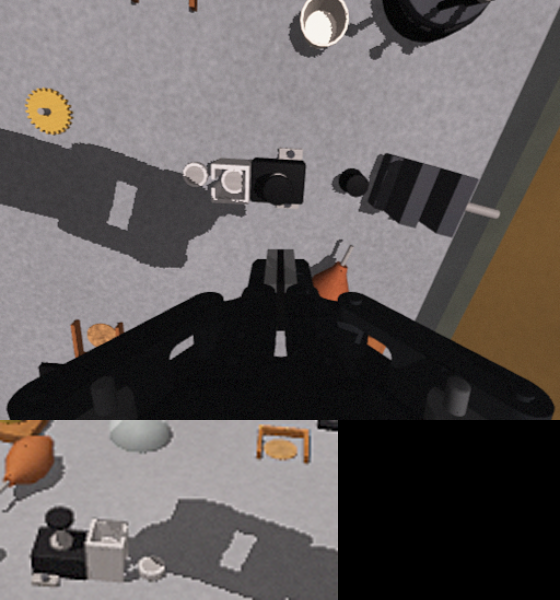

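One tin is out: it shows at (195,174) in the wrist part of the picture and at (151,567) in the side crop. The plunger is back up and the rest of the stack is still in the magazine.

Run:
```python
from h import *
g=cv2.imread('pics/w1.png');k=512/560
x0,y0=int(181*k),int(160*k)
roi=cv2.cvtColor(g[y0-4:y0+32,x0-4:x0+27],cv2.COLOR_BGR2GRAY)
m=(roi>150).astype('uint8');n,l,s,c=cv2.connectedComponentsWithStats(m)
for i in range(1,n):
    if s[i,4]>30: print('w1',s[i],c[i]+[x0-4,y0-4],ray('w1',c[i]+[x0-4,y0-4],.012).round(4))
print('by eye',ray('w1',(195*k,174*k),.012).round(4),'d1',ray('d1',(247,225),.012).round(4))
# cork + bay from both
for f in('w1','d1'):
    h=cv2.cvtColor(cv2.imread(f'pics/{f}.png'),cv2.COLOR_BGR2HSV);m=cv2.inRange(h,(8,60,120),(22,200,255))
    u,v=proj(f,(.4855,-.265,0)).astype(int);z=np.zeros_like(m);z[v-18:v+18,u-25:u+25]=m[v-18:v+18,u-25:u+25]
    n,l,s,c=cv2.connectedComponentsWithStats(z)
    for i in range(1,n):
        if s[i,4]>40: print(f,s[i],ray(f,c[i],0).round(4))
```

```text
w1 [  0   0  31  30 423] [176.58156028 156.43498818] [0.581 0.028 0.012]
w1 [16  0 12  9 51] [182.15686275 145.05882353] [0.5857 0.0457 0.012 ]
by eye [0.584  0.0249 0.012 ] d1 [0.5831 0.0281 0.012 ]
w1 [ 80 296  29  21 431] [ 0.4839 -0.2649  0.    ]
w1 [ 68 300   4  23  50] [ 0.446  -0.2937  0.    ]
d1 [294 162  23  15  87] [ 0.4915 -0.3009  0.    ]
d1 [297 169  15   9 108] [ 0.4879 -0.2668  0.    ]
```

Emit:
{"name": "carry_out", "arguments": {"linear": [[0.32,-0.73,0],[0.32,-0.73,0],[0.32,-0.73,0],[0.32,-0.73,0],[0.3,-0.72,0],[0,0,0],[0,0,0.8],[0,0,0.9],[0,0,0.9],[0,0,0.9],[0,0,0.9],[0,0,0.9],[0,0,0.9],[0,0,0.5],[0,0,0.3],[0,0,0.2],[0,0,0],[0,0,0]], "turn": [[0,0,0],[0,0,0],[0,0,0],[0,0,0],[0,0,0],[0,0,0],[0,0,0],[0,0,0],[0,0,0],[0,0,0],[0,0,0],[0,0,0],[0,0,0],[0,0,0],[0,0,0],[0,0,0],[0,0,0],[0,0,0]], "hand": 0.18}}

```text
time_s: 9.33
eef_pos: [0.5725, 0.0647, 0.0343]
tool_rot: [1.914, 2.491, 0.0]
wrist_force: [0.0, -0.2, -0.1]
opening: 0.182
grasp_force: 0.0
```

Run:
```python
from h import *
snap('wrist','w2');snap('side','d2')
go((.573,.065,.004),105)
im=cv2.imread('pics/w2.png');im2=cv2.imread('pics/d2.png')[160:240,180:330]
im=cv2.resize(im,(440,330)); im2=cv2.resize(im2,(500,267),interpolation=cv2.INTER_CUBIC)
o=np.zeros((600,560,3),'uint8');o[:330,:440]=im;o[330:597,:500]=im2
cv2.imwrite('pics/w2b.png',o)
```

```text
t 9.43 pos [0.5727 0.0648 0.0349] xhead 104.92 zaxis [ 0.002 -0.    -1.   ] F [-0.1 -0.3 -0.6] op 0.18241195169818955
world d [ 0.0003  0.0002 -0.0309] tool total units [0.   0.01 1.03]
turn deg about tool z -0.07504684605885359 units -0.0002084634612745933 q6 -0.35313562910446133
```

View pics/w2b.png

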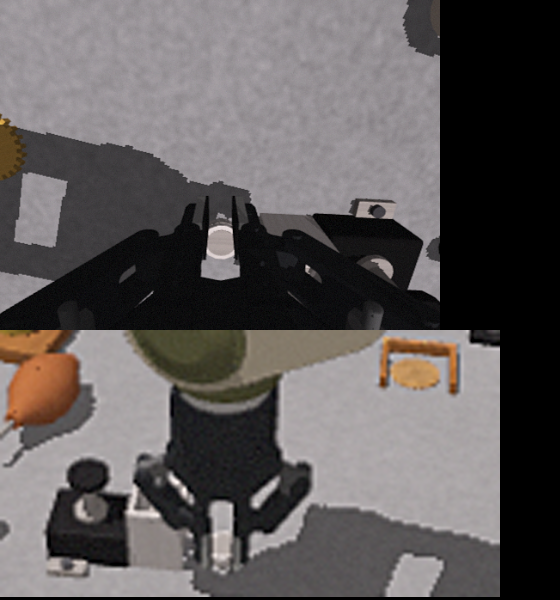

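The tin at (222,240) lies midway between the fingers. I want to check the slanted finger linkage, at about (150,470)–(200,540) in the side crop, for clearance over the magazine.

Run:
```python
from h import *
from scipy.optimize import fsolve
s=ctrl.get_state();T=s['eef_pos'];R=Rot.from_rotvec(s['tool_rot']).as_matrix()
for p in[(222,570),(205,568),(198,545),(185,522),(165,505),(145,490),(135,465),(145,455)]:
    px=np.array([180+p[0]*.3,160+(p[1]-330)*.3])
    for off in (0,.011):
        r=fsolve(lambda q:proj('d2',T+R@[off,q[0],q[1]])-px,[0,0]);print(p,off,'tool y,height above tcp mm',(r*[1000,-1000]).round(1))
```

```text
(222, 570) 0 tool y,height above tcp mm [-0.7 -9.9]
(222, 570) 0.011 tool y,height above tcp mm [-1.3  1.7]
(205, 568) 0 tool y,height above tcp mm [12.5 -8.7]
(205, 568) 0.011 tool y,height above tcp mm [11.7  2.9]
(198, 545) 0 tool y,height above tcp mm [17.9 16.2]
(198, 545) 0.011 tool y,height above tcp mm [17.  27.4]
(185, 522) 0 tool y,height above tcp mm [27.7 39.9]
(185, 522) 0.011 tool y,height above tcp mm [26.6 50.7]
(165, 505) 0 tool y,height above tcp mm [42.4 56.4]
(165, 505) 0.011 tool y,height above tcp mm [41.1 67. ]
(145, 490) 0 tool y,height above tcp mm [56.9 70.6]
(145, 490) 0.011 tool y,height above tcp mm [55.3 80.9]
(135, 465) 0 tool y,height above tcp mm [63.4 94.7]
(135, 465) 0.011 tool y,height above tcp mm [ 61.8 104.6]
(145, 455) 0 tool y,height above tcp mm [ 55.9 104.8]
(145, 455) 0.011 tool y,height above tcp mm [ 54.4 114.6]
```

Unshifted, the linkage would clear the magazine by only 1 mm. I'll shift the hand away so one finger's flat front pushes the tin straight, clear of the magazine, and nest it between the fingers after that.

Emit:
{"name": "carry_out", "arguments": {"linear": [[0,-0.23,0],[0,-0.22,0],[0,0,0.2],[0,0,0.2],[0,0,0.2],[0,0,0.2],[0,0,0.2],[0,0,0],[-0.1,0,0],[-0.1,0,0],[-0.1,0,0],[-0.1,0,0],[-0.1,0,0],[-0.1,0,0],[-0.1,0,0],[-0.1,0,0]], "turn": [[0,0,0],[0,0,0],[0,0,0],[0,0,0],[0,0,0],[0,0,0],[0,0,0],[0,0,0],[0,0,0],[0,0,0],[0,0,0],[0,0,0],[0,0,0],[0,0,0],[0,0,0],[0,0,0]]}}

```text
time_s: 10.77
eef_pos: [0.5654, 0.0379, 0.004]
tool_rot: [1.914, 2.491, 0.0]
wrist_force: [0.2, 2.0, 0.6]
opening: 0.181
grasp_force: 0.3
```

Emit:
{"name": "carry_out", "arguments": {"linear": [[-0.15,0,0],[-0.15,0,0],[-0.15,0,0],[-0.15,0,0],[-0.15,0,0],[-0.15,0,0],[-0.15,0,0],[-0.15,0,0],[-0.15,0,0],[-0.15,0,0],[-0.15,0,0],[-0.15,0,0],[-0.15,0,0],[-0.15,0,0],[-0.15,0,0],[-0.15,0,0],[-0.15,0,0],[-0.15,0,0],[-0.15,0,0],[-0.1,0,0]], "turn": [[0,0,0],[0,0,0],[0,0,0],[0,0,0],[0,0,0],[0,0,0],[0,0,0],[0,0,0],[0,0,0],[0,0,0],[0,0,0],[0,0,0],[0,0,0],[0,0,0],[0,0,0],[0,0,0],[0,0,0],[0,0,0],[0,0,0],[0,0,0]]}}

```text
time_s: 12.43
eef_pos: [0.5883, -0.048, 0.0039]
tool_rot: [1.914, 2.491, -0.0]
wrist_force: [0.2, 0.9, -0.4]
opening: 0.182
grasp_force: 0.1
```

Emit:
{"name": "carry_out", "arguments": {"linear": [[0.2,0,0],[0.3,0,0],[0.3,0,0],[0,0,-0.5],[0,0,-0.9],[0,0,-0.9],[0,0,-0.9],[0,0,-0.5],[0,0,0],[0,0,0]], "turn": [[0,0,0],[0,0,0],[0,0,0],[0,0,0],[0,0,0],[0,0,0],[0,0,0],[0,0,0],[0,0,0],[0,0,0]]}}

```text
time_s: 13.27
eef_pos: [0.5817, -0.0232, 0.1152]
tool_rot: [1.912, 2.491, 0.001]
wrist_force: [0.7, -0.2, -0.8]
opening: 0.178
grasp_force: 0.0
```

Run:
```python
from h import *
snap('scene','s3');snap('side','d3');snap('wrist','w3')
go((.608,-.07,.1),105)
u=proj('d3',(.608,-.07,.012)).astype(int);v=proj('s3',(.608,-.07,.012)).astype(int);w=proj('w3',(.608,-.07,.012)).astype(int);print(u,v,w)
def crop(f,c,a,b): 
    im=cv2.copyMakeBorder(cv2.imread(f'pics/{f}.png'),100,100,100,100,cv2.BORDER_CONSTANT); c=c+100
    return cv2.resize(im[c[1]-b:c[1]+b,c[0]-a:c[0]+a],(390,290),interpolation=cv2.INTER_CUBIC)
t=np.hstack([crop('d3',u,40,30),crop('s3',v,40,30)]);b=np.hstack([crop('w3',w,80,60),cv2.resize(cv2.imread('pics/d3.png'),(390,290))])
cv2.imwrite('pics/m3.png',np.vstack([t,b]))
```

```text
t 13.42 pos [ 0.5812 -0.0236  0.1135] xhead 104.95 zaxis [-0.003  0.001 -1.   ] F [0.2 0.1 0.3] op 0.18463026829617762
world d [ 0.0268 -0.0464 -0.0135] tool total units [-1.73  0.47  0.45]
turn deg about tool z -0.052238843976169846 units -0.00014510789993380513 q6 -0.5048274013445906
[249 200] [243 193] [270 242]
```

View pics/m3.png

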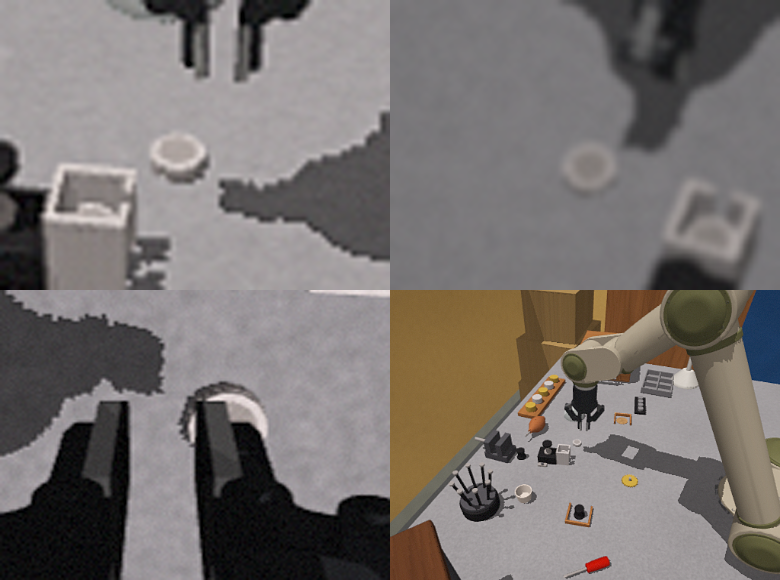

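The side crop shows the tin at (179,152) and the scene crop at (589,167): flat, free of the magazine, and next to it as planned. Now I'll compute the nested push path.

```bash
cat > plan.py <<'E'
from h import *
C=np.array([.485,-.268]); hb=np.radians(-78.5); u=lambda a:np.array([np.cos(a),np.sin(a)])
def path(P,L2=.055,stop=-.002,ds=.005):
    E=C-.035*u(hb); B=E-L2*u(hb); t=np.linspace(0,1,400)[:,None]
    A=P+.4*(B-P)
    q=(1-t)**3*P+3*(1-t)**2*t*A+3*(1-t)*t*t*B+t**3*E
    q=np.vstack([q,[E+s*u(hb) for s in np.linspace(.0005,.035+stop,60)]])
    s=np.r_[0,np.cumsum(np.linalg.norm(np.diff(q,axis=0),axis=1))]; g=np.linspace(0,s[-1],int(s[-1]/ds)+1)
    q=np.c_[np.interp(g,s,q[:,0]),np.interp(g,s,q[:,1])]
    d=np.gradient(q,axis=0); return q,np.unwrap(np.arctan2(d[:,1],d[:,0]))
def rows(tcp,head,q,a,back=.025):
    "tcp xy, push heading (=tool -x) rad now; rounded rows with error feedback"
    T=np.array(tcp,float);h=head;L=[];W=[]
    for Q,A in zip(q,a):
        tgt=Q-back*u(A); x=-u(h); y=np.array([-np.sin(h+np.pi)*-1*-1,0]) ; y=np.array([x[1],-x[0]])
        d=tgt-T; l=np.round([d@x/.03,d@y/.03],2); w=round(-(A-h)/(2*np.pi),3)
        T=T+.03*(l[0]*x+l[1]*y); h=h-w*2*np.pi; L.append([float(l[0]),float(l[1]),0]);W.append([0,0,w])
    return L,W
E
python3 - <<'E'
from plan import *
a=ray('d3',(245.7,201.4),.012);b=ray('s3',(243.8,197.6),.012);print(a.round(4),b.round(4))
P=(a+b)[:2]/2; 
q,h=path(P);print(len(q),np.degrees(h[[0,len(h)//2,-1]]).round(1),q[-1])
st=P-.043*u(h[0]); print('start',st)
go((*st,.1135),np.degrees(h[0])+180)
# translation in tool axes before turning
E
```

```text
[ 0.617  -0.0607  0.012 ] [ 0.6197 -0.06    0.012 ]
53 [-141.7 -132.8  -78.5] [ 0.48460126 -0.26604015]
start [ 0.65209259 -0.03371271]
t 13.42 pos [ 0.5812 -0.0236  0.1135] xhead 104.95 zaxis [-0.003  0.001 -1.   ] F [0.2 0.1 0.3] op 0.18463026829617762
world d [ 0.0709 -0.0101 -0.    ] tool total units [-0.94  2.2  -0.01]
turn deg about tool z 66.65038656363906 units 0.18513996267677515 q6 -0.5048274013445906
```

Emit:
{"name": "carry_out", "arguments": {"linear": [[-0.24,0.55,0],[-0.24,0.55,0],[-0.23,0.55,0],[-0.23,0.55,0],[0,0,0],[0,0,0],[0,0,0],[0,0,0],[0,0,0],[0,0,0],[0,0,0],[0,0,0],[0,0,0],[0,0,0],[0,0,0.8],[0,0,0.8],[0,0,0.5],[0,0,0],[0,0,0]], "turn": [[0,0,0],[0,0,0],[0,0,0],[0,0,0],[0,0,0.0185],[0,0,0.0185],[0,0,0.0185],[0,0,0.0185],[0,0,0.0185],[0,0,0.0185],[0,0,0.0185],[0,0,0.0185],[0,0,0.0185],[0,0,0.0185],[0,0,0],[0,0,0],[0,0,0],[0,0,0],[0,0,0]]}}

```text
time_s: 15.0
eef_pos: [0.6524, -0.0342, 0.0507]
tool_rot: [-2.966, -1.031, 0.004]
wrist_force: [0.9, -0.1, 0.5]
opening: 0.182
grasp_force: 0.0
```

Run:
```python
from plan import *
P=np.array([.6183,-.0603]);q,h=path(P);st=P-.043*u(h[0])
go((*st,.004),np.degrees(h[0])+180)
s=ctrl.get_state();R=Rot.from_rotvec(s['tool_rot']).as_matrix();H=np.arctan2(-R[1,0],-R[0,0])
# assume descent straight, then approach to contact 15 mm
pre=[P-.025*u(h[0])-k*u(h[0]) for k in (.015,.012,.009,.006,.003)]
Q=np.vstack([np.array(pre)+.025*u(h[0]),q]);A=np.r_[[h[0]]*5,h]
L,W=rows(s['eef_pos'][:2],H,Q,A)
for i in range(0,len(L),20): print(L[i:i+20],W[i:i+20])
```

```text
t 15.0 pos [ 0.6524 -0.0342  0.0507] xhead 38.32 zaxis [-0.003  0.001 -1.   ] F [ 0.9 -0.1  0.5] op 0.18173985263266046
world d [-0.0004  0.0006 -0.0467] tool total units [ 0.   -0.02  1.56]
turn deg about tool z 0.004376875732418739 units 1.2157988145607608e-05 q6 0.6686743852683423
[[-0.1, -0.02, 0], [-0.1, -0.0, 0], [-0.1, -0.0, 0], [-0.1, -0.0, 0], [-0.1, -0.0, 0], [-0.1, -0.0, 0], [-0.17, -0.0, 0], [-0.17, -0.0, 0], [-0.17, -0.0, 0], [-0.17, -0.01, 0], [-0.16, 0.0, 0], [-0.17, 0.0, 0], [-0.17, -0.0, 0], [-0.17, -0.0, 0], [-0.17, -0.01, 0], [-0.17, 0.0, 0], [-0.17, -0.0, 0], [-0.17, -0.01, 0], [-0.17, -0.0, 0], [-0.17, -0.0, 0]] [[0, 0, np.float64(0.0)], [0, 0, np.float64(0.0)], [0, 0, np.float64(0.0)], [0, 0, np.float64(0.0)], [0, 0, np.float64(0.0)], [0, 0, np.float64(0.0)], [0, 0, np.float64(-0.0)], [0, 0, np.float64(-0.0)], [0, 0, np.float64(-0.0)], [0, 0, np.float64(-0.001)], [0, 0, np.float64(-0.0)], [0, 0, np.float64(-0.0)], [0, 0, np.float64(-0.001)], [0, 0, np.float64(-0.0)], [0, 0, np.float64(-0.001)], [0, 0, np.float64(-0.001)], [0, 0, np.float64(-0.0)], [0, 0, np.floa
[... 1136 characters left out ...]
5, 0], [-0.17, -0.06, 0], [-0.17, -0.07, 0], [-0.17, -0.08, 0], [-0.18, -0.07, 0], [-0.17, -0.04, 0], [-0.17, -0.01, 0], [-0.17, 0.0, 0], [-0.17, 0.0, 0], [-0.17, 0.0, 0], [-0.16, 0.0, 0], [-0.17, 0.01, 0]] [[0, 0, np.float64(-0.006)], [0, 0, np.float64(-0.005)], [0, 0, np.float64(-0.007)], [0, 0, np.float64(-0.007)], [0, 0, np.float64(-0.009)], [0, 0, np.float64(-0.01)], [0, 0, np.float64(-0.011)], [0, 0, np.float64(-0.013)], [0, 0, np.float64(-0.014)], [0, 0, np.float64(-0.016)], [0, 0, np.float64(-0.016)], [0, 0, np.float64(-0.009)], [0, 0, np.float64(-0.001)], [0, 0, np.float64(-0.0)], [0, 0, np.float64(-0.0)], [0, 0, np.float64(-0.0)], [0, 0, np.float64(-0.0)], [0, 0, np.float64(-0.0)]]
```

Emit:
{"name": "carry_out", "arguments": {"linear": [[0,0,0.4],[0,0,0.5],[0,0,0.4],[0,0,0.26],[0,0,0],[-0.1,-0.02,0],[-0.1,0,0],[-0.1,0,0],[-0.1,0,0],[-0.1,0,0],[-0.1,0,0],[-0.13,0,0],[-0.13,0,0],[-0.13,0,0],[-0.13,0,0],[-0.13,0,0],[-0.13,0,0],[-0.13,0,0],[-0.13,0,0]], "turn": [[0,0,0],[0,0,0],[0,0,0],[0,0,0],[0,0,0],[0,0,0],[0,0,0],[0,0,0],[0,0,0],[0,0,0],[0,0,0],[0,0,0],[0,0,0],[0,0,0],[0,0,0],[0,0,0],[0,0,0],[0,0,0],[0,0,0]]}}

```text
time_s: 16.58
eef_pos: [0.6137, -0.0647, 0.0051]
tool_rot: [2.968, 1.031, 0.0]
wrist_force: [0.1, 0.1, 0.4]
opening: 0.179
grasp_force: 0.3
```

Run:
```python
from plan import *
s=ctrl.get_state();R=Rot.from_rotvec(s['tool_rot']).as_matrix();H=np.arctan2(-R[1,0],-R[0,0])
P=s['eef_pos'][:2]+.025*u(H);print('assumed tin',P,np.degrees(H),s['wrist_force'],s['opening'],s['eef_pos'][2])
d=snap('wrist','w4');im=cv2.resize(d['image'],(400,300))
v=proj('w4',[*P,.012]);print('w4 px in 400 scale',v*400/512)
snap('side','d4');e=proj('d4',[*P,.012]).astype(int);print(e)
c=cv2.resize(cv2.imread('pics/d4.png')[e[1]-30:e[1]+30,e[0]-40:e[0]+40],(400,300),interpolation=cv2.INTER_CUBIC)
cv2.imwrite('pics/m4.png',np.hstack([im,c]))
```

```text
assumed tin [ 0.59409623 -0.08020569] -141.67675805472805 [0.06179811 0.05234706 0.44610407] 0.17891863495676968 0.005134848280646771
w4 px in 400 scale [199.66154241 223.32468057]
[255 198]
```

View pics/m4.png

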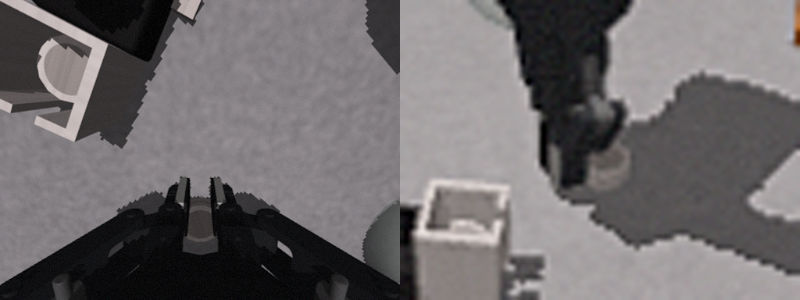

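The tin sits in the nest between the fingers at (200,225) in the wrist view, and the side crop agrees. Now I'll replan the rest with a gentler curve.

```bash
python3 - <<'E'
import re
t=open('plan.py').read().replace("w=round(","w=round(float(").replace("(2*np.pi),3)","(2*np.pi)),3)").replace("L2=.055","L2=.055,H=None,L1=.05,e=.035").replace("A=P+.4*(B-P)","A=P+L1*u(H)").replace("E=C-.035","E=C-e").replace(".035+stop","e+stop")
open('plan.py','w').write(t)
E
cat > run.py <<'E'
from plan import *
import sys
L1,L2=float(sys.argv[1]),float(sys.argv[2]);ee=float(sys.argv[3])
s=ctrl.get_state();R=Rot.from_rotvec(s['tool_rot']).as_matrix();H=np.arctan2(-R[1,0],-R[0,0])
P=s['eef_pos'][:2]+.025*u(H);q,h=path(P,L2,H=H,L1=L1,e=ee)
L,W=rows(s['eef_pos'][:2],H,q[1:],h[1:])
print('z',s['eef_pos'][2],np.degrees(h[::4]).round(0),len(L))
print([l[:2] for l in L]);print([w[2] for w in W])
E
python3 run.py .05 .09 .03
```

```text
z 0.005096550117752372 [-143. -146. -146. -144. -141. -135. -128. -118. -106.  -93.  -82.  -78.] 47
[[-0.17, 0.02], [-0.17, 0.02], [-0.17, 0.01], [-0.17, 0.01], [-0.16, 0.0], [-0.17, 0.0], [-0.17, 0.0], [-0.17, -0.0], [-0.17, -0.01], [-0.17, -0.0], [-0.17, -0.01], [-0.17, -0.01], [-0.16, -0.01], [-0.17, -0.01], [-0.17, -0.01], [-0.17, -0.01], [-0.17, -0.02], [-0.17, -0.01], [-0.17, -0.02], [-0.17, -0.02], [-0.17, -0.02], [-0.17, -0.03], [-0.16, -0.02], [-0.17, -0.03], [-0.17, -0.03], [-0.17, -0.03], [-0.17, -0.04], [-0.17, -0.03], [-0.17, -0.04], [-0.17, -0.04], [-0.17, -0.04], [-0.17, -0.04], [-0.17, -0.04], [-0.17, -0.04], [-0.17, -0.04], [-0.17, -0.04], [-0.17, -0.04], [-0.17, -0.04], [-0.17, -0.03], [-0.17, -0.04], [-0.17, -0.03], [-0.17, -0.01], [-0.17, -0.0], [-0.17, -0.01], [-0.16, 0.0], [-0.17, 0.0], [-0.17, 0.0]]
[0.005, 0.003, 0.003, 0.001, 0.001, 0.0, 0.0, -0.0, -0.001, -0.001, -0.001, -0.002, -0.002, -0.003, -0.002, -0.003, -0.003, -0.004, -0.004, -0.004, -0.005, -0.005, -0.005, -0.006, -0.007, -0.006, -0.007, -0.008, -0.008, -0.008, -0.009, -0.008, -0.009, -0.009, -0.008, -0.009, -0.008, -0.008, -0.008, -0.007, -0.007, -0.003, -0.001, 0.0, 0.0, 0.0, 0.0]
```

Emit:
{"name": "carry_out", "arguments": {"linear": [[-0.17,0.02,0],[-0.17,0.02,0],[-0.17,0.01,0],[-0.17,0.01,0],[-0.16,0,0],[-0.17,0,0],[-0.17,0,0],[-0.17,0,0],[-0.17,-0.01,0],[-0.17,0,0],[-0.17,-0.01,0],[-0.17,-0.01,0],[-0.16,-0.01,0],[-0.17,-0.01,0],[-0.17,-0.01,0],[-0.17,-0.01,0],[-0.17,-0.02,0],[-0.17,-0.01,0],[-0.17,-0.02,0],[-0.17,-0.02,0]], "turn": [[0,0,0.005],[0,0,0.003],[0,0,0.003],[0,0,0.001],[0,0,0.001],[0,0,0],[0,0,0],[0,0,0],[0,0,-0.001],[0,0,-0.001],[0,0,-0.001],[0,0,-0.002],[0,0,-0.002],[0,0,-0.003],[0,0,-0.002],[0,0,-0.003],[0,0,-0.003],[0,0,-0.004],[0,0,-0.004],[0,0,-0.004]]}}

```text
time_s: 18.35
eef_pos: [0.5305, -0.1229, 0.0051]
tool_rot: [2.907, 1.191, -0.0]
wrist_force: [0.1, 0.7, -0.3]
opening: 0.179
grasp_force: 0.1
```

```bash
python3 run.py .03 .06 .03
python3 - <<'E'
from plan import *
s=ctrl.get_state();R=Rot.from_rotvec(s['tool_rot']).as_matrix();H=np.arctan2(-R[1,0],-R[0,0]);P=s['eef_pos'][:2]+.025*u(H)
snap('side','d5');snap('scene','s5')
for f in('d5','s5'):
    a=cv2.imread(f'pics/{f}.png').astype(int);b=cv2.imread(f'pics/{f[0]}0.png').astype(int)
    g=np.clip(a.min(2)-b.min(2),0,255); v=proj(f,[*P,.012]).astype(int)
    w=g[v[1]-15:v[1]+15,v[0]-18:v[0]+18]>20;yy,xx=np.nonzero(w)
    if len(xx)>5: c=np.array([np.median(xx)+v[0]-18,np.median(yy)+v[1]-15]);print(f,len(xx),'pred',v,'seen',c,ray(f,c,.01).round(4),P)
    else: print(f,'none',P)
E
```

```text
z 0.005140531987272025 [-136. -133. -120. -103.  -90.  -81.  -79.] 27
[[-0.17, 0.0], [-0.17, 0.0], [-0.17, -0.01], [-0.17, -0.02], [-0.18, -0.04], [-0.17, -0.03], [-0.17, -0.05], [-0.17, -0.05], [-0.18, -0.06], [-0.17, -0.05], [-0.17, -0.06], [-0.17, -0.05], [-0.18, -0.05], [-0.17, -0.05], [-0.17, -0.04], [-0.17, -0.04], [-0.17, -0.03], [-0.18, -0.03], [-0.17, -0.03], [-0.17, -0.02], [-0.17, -0.02], [-0.17, -0.01], [-0.17, -0.01], [-0.17, 0.0], [-0.17, 0.0], [-0.17, 0.0], [-0.18, 0.0]]
[0.001, -0.001, -0.002, -0.005, -0.006, -0.008, -0.01, -0.011, -0.012, -0.012, -0.012, -0.011, -0.011, -0.01, -0.009, -0.008, -0.007, -0.006, -0.006, -0.005, -0.005, -0.002, -0.0, -0.0, -0.0, -0.0, -0.0]
d5 none [ 0.51265005 -0.14043985]
s5 none [ 0.51265005 -0.14043985]
```

Run:
```python
from h import *
snap('wrist','w5');a=cv2.imread('pics/w4.png')[255:335,215:297];b=cv2.imread('pics/w5.png')
r=cv2.matchTemplate(b[245:345,205:307],a,cv2.TM_CCOEFF_NORMED);print(cv2.minMaxLoc(r))
w=cv2.imread('pics/w4.png');print(w[262:326:6,256].mean(1).round(),b[262:326:6,256].mean(1).round(), cv2.imread('pics/w2.png')[262:326:6,256].mean(1).round())
```

```text
(0.2257416844367981, 0.9421908855438232, (0, 0), (10, 10))
[60. 75. 60. 58. 58. 55. 53. 54. 51. 57. 58.] [52. 75. 53. 51. 47. 49. 49. 52. 70. 50. 53.] [148. 146. 159. 160. 165. 156. 216. 150. 147. 151. 154.]
```

The wrist view matches the nested view (0.94, no shift), so the tin is still in the nest. Continuing.

Emit:
{"name": "carry_out", "arguments": {"linear": [[-0.17,-0.02,0],[-0.17,-0.03,0],[-0.16,-0.02,0],[-0.17,-0.03,0],[-0.17,-0.03,0],[-0.17,-0.03,0],[-0.17,-0.04,0],[-0.17,-0.03,0],[-0.17,-0.04,0],[-0.17,-0.04,0],[-0.17,-0.04,0],[-0.17,-0.04,0],[-0.17,-0.04,0],[-0.17,-0.04,0],[-0.17,-0.04,0]], "turn": [[0,0,-0.005],[0,0,-0.005],[0,0,-0.005],[0,0,-0.006],[0,0,-0.007],[0,0,-0.006],[0,0,-0.007],[0,0,-0.008],[0,0,-0.008],[0,0,-0.008],[0,0,-0.009],[0,0,-0.008],[0,0,-0.009],[0,0,-0.009],[0,0,-0.008]]}}

```text
time_s: 19.75
eef_pos: [0.481, -0.1809, 0.0052]
tool_rot: [2.344, 2.091, 0.0]
wrist_force: [0.2, 0.3, -0.7]
opening: 0.182
grasp_force: 0.2
```

```bash
python3 run.py .015 .025 .03
python3 - <<'E'
from plan import *
s=ctrl.get_state();R=Rot.from_rotvec(s['tool_rot']).as_matrix();H=np.arctan2(-R[1,0],-R[0,0]);P=s['eef_pos'][:2]+.025*u(H)
print(P,'along/lat to bay',(P-C)@u(hb),(P-C)@u(hb+np.pi/2),np.degrees(H))
snap('wrist','w6');snap('side','d6');a=cv2.imread('pics/w4.png')[255:335,215:297];b=cv2.imread('pics/w6.png')
print(cv2.minMaxLoc(cv2.matchTemplate(b[245:345,205:307],a,cv2.TM_CCOEFF_NORMED)),b[262:326:6,256].mean(1).round())
E
```

```text
z 0.00516992932485294 [-98. -82. -78. -79.] 12
[[-0.17, 0.04], [-0.17, -0.04], [-0.18, -0.11], [-0.18, -0.09], [-0.17, -0.02], [-0.17, -0.01], [-0.17, -0.01], [-0.17, 0.0], [-0.17, 0.0], [-0.17, 0.0], [-0.17, 0.0], [-0.17, 0.0]]
[0.008, -0.005, -0.025, -0.019, -0.006, -0.002, -0.001, -0.0, -0.0, -0.0, -0.0, -0.0]
[ 0.47810895 -0.20569808] along/lat to bay -0.06242504257408012 0.005668292286182967 -96.53314533136124
(0.09011863172054291, 0.7839850783348083, (0, 0), (10, 10)) [ 60.  80.  57.  57.  54.  56.  59.  63. 143. 132. 131.]
```

Emit:
{"name": "carry_out", "arguments": {"linear": [[-0.17,-0.04,0],[-0.17,-0.04,0],[-0.17,-0.04,0],[-0.17,-0.03,0],[-0.17,-0.04,0],[-0.17,-0.03,0],[-0.17,-0.01,0],[-0.17,0,0],[-0.17,-0.01,0],[-0.16,0,0],[-0.15,0,0],[-0.1,0,0],[-0.05,0,0],[0,0,0]], "turn": [[0,0,-0.009],[0,0,-0.008],[0,0,-0.008],[0,0,-0.008],[0,0,-0.007],[0,0,-0.007],[0,0,-0.003],[0,0,-0.001],[0,0,0],[0,0,0],[0,0,0],[0,0,0],[0,0,0],[0,0,0]]}}

```text
time_s: 21.02
eef_pos: [0.4799, -0.2403, 0.0051]
tool_rot: [1.984, 2.435, -0.0]
wrist_force: [0.3, 0.3, -0.3]
opening: 0.179
grasp_force: 0.0
```

Run:
```python
from plan import *
s=ctrl.get_state();R=Rot.from_rotvec(s['tool_rot']).as_matrix();H=np.arctan2(-R[1,0],-R[0,0]);P=s['eef_pos'][:2]+.025*u(H)
print(P,'along/lat to bay',(P-C)@u(hb),(P-C)@u(hb+np.pi/2),np.degrees(H))
snap('wrist','w7');a=cv2.imread('pics/w4.png')[255:335,215:297];b=cv2.imread('pics/w7.png')
print(cv2.minMaxLoc(cv2.matchTemplate(b[245:345,205:307],a,cv2.TM_CCOEFF_NORMED)),b[262:326:6,256].mean(1).round())
```

```text
[ 0.48499933 -0.26480189] along/lat to bay -0.003134041486964231 0.0006369472697046332 -78.345596465734
(0.17849433422088623, 0.7802010774612427, (0, 0), (10, 10)) [ 62.  87.  62.  71.  58.  58. 111. 144. 134. 147.  75.]
```

Back straight out, lift, and look.

Emit:
{"name": "carry_out", "arguments": {"linear": [[0.1,0,0],[0.2,0,0],[0.4,0,0],[0.5,0,0],[0.5,0,0],[0,0,-0.5],[0.3,0,-0.9],[0.5,0,-0.9],[0.8,0,-0.9],[0.9,0,-0.9],[0.9,0,-0.9],[0.9,0,-0.9],[0.5,0,-0.5],[0,0,0],[0,0,0]], "turn": [[0,0,0],[0,0,0],[0,0,0],[0,0,0],[0,0,0],[0,0,0],[0,0,0],[0,0,0],[0,0,0],[0,0,0],[0,0,0],[0,0,0],[0,0,0],[0,0,0],[0,0,0]]}}

```text
time_s: 22.32
eef_pos: [0.44, -0.048, 0.1973]
tool_rot: [1.98, 2.437, 0.0]
wrist_force: [0.6, -0.8, -1.0]
opening: 0.179
grasp_force: 0.0
```

Run:
```python
from plan import *
snap('side','d8');snap('scene','s8')
def crop(f,p,a,b,sz):
    v=proj(f,p).astype(int);print(f,v-[a,b]);return cv2.resize(cv2.imread(f'pics/{f}.png')[v[1]-b:v[1]+b,v[0]-a:v[0]+a],sz,interpolation=cv2.INTER_CUBIC)
t=np.hstack([crop('d8',[*C,.012],24,18,(400,300)),crop('s8',[*C,.012],24,18,(400,300))])
b=np.hstack([cv2.resize(cv2.imread('pics/d8.png')[100:340,100:420],(400,300)),cv2.resize(cv2.imread('pics/s8.png')[90:330,130:450],(400,300))])
cv2.imwrite('pics/m8.png',np.vstack([t,b]))
```

```text
d8 [281 151]
s8 [188 121]
```

View pics/m8.png

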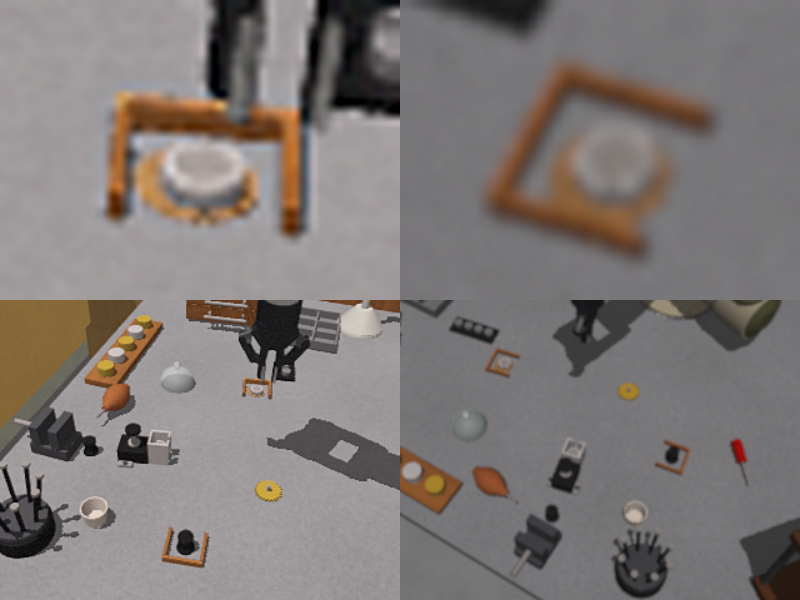

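The tin lies flat on the cork pad, wholly inside the right bay, at (203,165) in the side crop and (613,160) in the scene crop. Nothing else has moved, and no second tin is out.

```bash
python3 -c "
from station import ctrl
print(ctrl.close_job())"
```

```text
the job is handed in; nothing more can be done
None
```

The plunger was pressed fully once, a single tin came out and was pushed along the bench into the free right bay, where it lies flat and wholly inside; the job is handed in at about 22 s.

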